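Tip the hex nuts out of the corner-spout tray

TASK

On the bench stand two hinged tipping trays with a corner notch. Take the tray that holds the two hex nuts by its ball knob and tip it up until both nuts have slid out through the notch into the catch box below, then lower the tray back onto its rest, without letting it drop, and let go. Do not handle the nuts themselves, and leave the tray with the flat-bar offcuts alone.

Things in the scene. Friction and masses are not known exactly. Their poses are not given: they have to be found in the camera images.
- hex_knob (a point): centre of the black ball knob (28 mm across) of the tray that holds the hex nuts; it stands on a thin 10 mm stem, 50 mm above the tray floor, just outside the corner opposite to the notch, and moves with the tray. Level, it lies 156 mm above the bench, 168 mm behind and 56 mm above the hinge line. Its axes are those of the tray: x points level from the knob over the tray to the notch, y along the hinge, z up, when the tray is down; all tilt with it
- hex_box (a point): centre of the inner floor of the grey open steel catch box under the notch of the nuts' tray, 10 mm above the bench; the box is 150 mm long (x) by 130 mm wide (y), walls 3 mm thick, rim 76 mm above the bench. Fixed to the bench with the tray's stand. Its x axis points level from the knob towards the notch, away from the knob, and y along the hinge. The hinge line runs along y, 50 mm behind this point (at x = -50 mm) and 100 mm above the bench
- hex_tray (a joint): tilt of the tray that holds the nuts (rad): 0 lying on its rest, growing to 0.95 at its stop as the knob is lifted up and over towards the notch. An aluminium tray, 130 mm square with 22 mm walls, about 0.4 kg, that turns freely on the axle under its notched corner (opening 73 mm) and falls back by its own weight when let go. The oiled nuts slide out at some 0.2 to 0.4 rad; tipping by 0.6 to 0.85 rad and waiting a second makes sure of both
- bar_tray (a joint): tilt of the other tray (rad), alike in all but its load, two flat-bar offcuts 40 by 16 by 10 mm: leave it at 0
- nut_a: plain steel hex nut, 30 mm across flats, 16 mm thick, about 60 g, lying flat in the tray; origin at the centre of its underside, z along its bore
- nut_b: the second hex nut, the same
There are look-alikes about, which are no part of the job. Leave any pink or purple look-alike of the nut_a alone.

How it is judged:
By the outcome, as a careful person would: the job done as asked, in the order asked, and still so for the second after the job is handed in, with the robot touching nothing.
It also fails if it takes over 38 s, if anything falls off the work surface, if the arm or the gripper's body presses on something with over 40 N, if the wrist force passes 120 N, or if a joint passes its speed limit or range.

ROBOT

A 6-joint arm with a two-finger parallel gripper is mounted at the origin on the work surface. World frame = base frame: x ahead of the robot, y to its left, z up, the work surface at z = 0. Lengths are in mm, angles in rad, forces in N, time in s.
With the tool pointing down it reaches from about 300 to 775 mm from the base axis. Payload 14.6 kg.
Tool frame: the origin (TCP) lies midway between the tips of the shut fingers; the grasp point (between the pads) lies 19 mm behind it; z points along the fingers, y is the direction in which the jaws open and shut (so a half turn about z gives the same grasp; the last joint's range is limited). The gripper opens to 94 mm and grips with 3 to 60 N. Pads are 16 mm wide; open, the fingers measure 119 mm over their backs; the gripper's body (75 mm by 177 mm) begins 78 mm behind the grasp point.
Start: joints at [1.117, 0.3, 1.521, -0, 1.321, -0.067], TCP at [207.471, 509.357, 205.446] pointing down, gripper open.
Joint ranges: [-3.03, 3.03], [-0.79, 2.21], [0.23, 2.52], [-1.04, 4.18], [0, 3.07], [-2.55, 2.55]. Speed limits (rad/s): [2.22, 2.22, 2.57, 3.14, 3.14, 3.14].

INTERFACE

Orientations are given as [roll, pitch, yaw] about the fixed x, y, z axes, in that order (R = Rz(yaw) Ry(pitch) Rx(roll)).
In Python, from cell import read_state, camera, get_calibration, sign_off gives the robot as it stands.
- The arm moves only by the tool carry_out, never from a script. Its argument "series" is a list of rows, each an object with "delta_pos": the shift along the world's x, y, z in mm, a list of three; "turn": the turn, a rotation vector about the world's x, y, z in rad, a list of three; "hand": the opening, from 0 (shut) to 1 (fully open). A call has 1 to 8 rows; each row is the pose to reach, as a shift and turn from the pose commanded when the call began; what a row does not reach only later rows make up. A row lasts 1/8 s, in which the tool goes at most 62.5 mm and 10.7 degrees, less where a joint would pass 70% of its speed; a pose out of reach is approached as far as the arm can. A call with a gripper value outside its range is refused whole. The fingers move at their own pace and stop on an object; "squeeze" is the grip in N (left out, the last holds). Time passes only in rows, so rows that repeat a pose let the fingers close. It gives the time, the measured TCP pose, the force and the opening at its end, in the units of the state.
- read_state(): the state, without advancing time (a new reading comes with each control period).
- camera(name): name is "scene" or "top" or "wrist"; returns the picture (384x512x3 uint8, red, green, blue); there is no depth.
- get_calibration(name): a dict with "intrinsics" (3x3 intrinsics, pixels), "k1" (the pictures are not rectified: a ray, as slopes to the right and down, at radius r is drawn at 1 + k1 r^2 times it, then the intrinsics apply), "pose" (4x4, takes a point from camera to world coordinates). Camera axes: x right, y down, z forward; pixel columns grow to the right and rows downward; lengths in mm; the calibration is good to about 2 mm. A picture is of the moment at which its call begins: read the wrist's pose just before it. get_calibration takes no time and is no camera call; for the wrist camera it gives the pose at the moment of the call.
- sign_off(): hands the job in, once; it reports no verdict.
The state is a dict: "clock": time; "joints": joint angles; "qd": joint speeds; "effort": joint torques, N m; "eef_pos": TCP position; "eef_rot": TCP orientation; "wrist_force": force on the tool from outside, world axes, zero at the start; "moment": the same for the moment, N m; "finger_gap": finger opening in mm.
Only numpy, scipy, OpenCV 4.12 (cv2) and the standard library are available. Lean on these libraries where they do the work, as an engineer would, in place of code of your own. Each camera call takes 0.05 s, during which the arm holds its last target.

## Working session

There is one attempt and no reset: what is moved stays moved. The work goes in short steps, Python scripts to look and compute and a tool call to move; the robot and the scene stay as the last step left them, time stands still between calls to the robot, and variables do not carry over. Pictures are saved under pics/ and viewed, and the job is handed in when it is done.

Besides the shell and the picture viewer there is one more tool, called after "Emit:" as name(argument=value, ...) on one line, values as JSON. carry_out: Moves the arm, as the interface text tells. Its arguments: {"type":"object","properties":{"series":{"type":"array"},"squeeze":{"type":"number"}},"required":["series"]}

```bash
mkdir -p pics
python3 - <<'E'
from cell import *
import cv2
for n in("scene","top"):
    c=get_calibration(n);print(n,c)
    cv2.imwrite(f"pics/{n}0.png",cv2.cvtColor(camera(n),cv2.COLOR_RGB2BGR))
print(read_state())
E
```

```text
scene {'intrinsics': array([[438.33293383,   0.        , 254.24565128],
       [  0.        , 438.33293383, 186.51982926],
       [  0.        ,   0.        ,   1.        ]]), 'k1': -0.15733987054843057, 'pose': array([[-8.27912724e-01,  4.48755577e-01, -3.36420798e-01,
         8.85621181e+02],
       [ 5.60570591e-01,  6.42929747e-01, -5.21921405e-01,
         5.04095925e+02],
       [-1.79202026e-02, -6.20692977e-01, -7.83848897e-01,
         8.14612345e+02],
       [ 0.00000000e+00,  0.00000000e+00,  0.00000000e+00,
         1.00000000e+00]])}
top {'intrinsics': array([[392.99473587,   0.        , 255.64605212],
       [  0.        , 392.99473587, 192.33828695],
       [  0.        ,   0.        ,   1.        ]]), 'k1': -0.12297730956420083, 'pose': array([[-2.12674389e-02, -9.81954457e-01,  1.87917908e-01,
         4.06165509e+02],
       [-9.99640694e-01,  1.78183275e-02, -2.00247610e-02,
         3.60242899e+01],
       [ 1.63150204e-02, -1.88276263e-01, -9.81980585e-01,
         9.11712474e+02],
       [ 0.00000000e+00,  0.00000000e+00,  0.00000000e+00,
         1.00000000e+00]])}
{'clock': 0.1, 'joints': array([ 1.11738152e+00,  3.00432014e-01,  1.52150067e+00, -1.36196140e-05,
        1.32070310e+00, -6.65939409e-02]), 'qd': array([-0.00072481, -0.00085602, -0.00209872, -0.00140012, -0.00071063,
        0.00075284]), 'effort': array([ 6.16641664e-04, -5.32649338e+01, -3.53279793e+01,  7.09325960e-02,
        2.34852458e-02, -4.61851059e-06]), 'eef_pos': array([207.38741103, 509.15394613, 204.94178726]), 'eef_rot': array([-3.14055096e+00, -5.62515075e-05,  2.75477514e+00]), 'wrist_force': array([-0.53264575, -0.49574558, -0.54378896]), 'moment': array([0.07184184, 0.00241841, 0.02694731]), 'finger_gap': 94.08743427587798}
```

View pics/scene0.png

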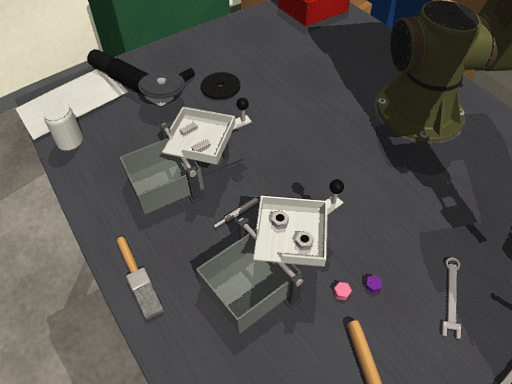

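View pics/top0.png

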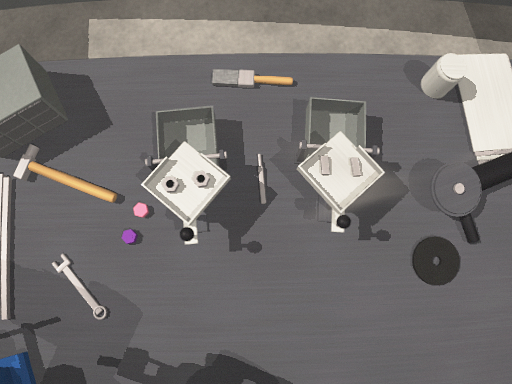

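Top view: the left tray (knob at 187,234) holds the two hex nuts at (171,184) and (202,179). The right tray (knob at 343,222) holds the flat bars. In the scene view the nuts' tray is the near one, knob at (337,186), and the bar tray's knob is at (243,103). Loose look-alikes are pink at top (140,210) and purple at top (129,237).

Candidates for the knob are top (187,234) and (343,222). I choose (187,234) because its tray holds the nuts, and will check it in a close crop.

```bash
cat > h.py <<'E'
import numpy as np,cv2
from cell import *
def ray(n,uv,c=None):
    c=c or get_calibration(n);K=c["intrinsics"];P=c["pose"]
    k=np.array([c["k1"],0,0,0,0.])
    p=cv2.undistortPoints(np.array([[uv]],float),K,k)[0,0]
    return P[:3,3],P[:3,:3]@np.r_[p,1]
def onz(n,uv,z,c=None):
    o,d=ray(n,uv,c);return o+d*(z-o[2])/d[2]
def tri(r1,r2):
    A=[];b=[]
    M=np.zeros((3,3));v=np.zeros(3)
    for o,d in(r1,r2):
        d=d/np.linalg.norm(d);Q=np.eye(3)-np.outer(d,d);M+=Q;v+=Q@o
    p=np.linalg.solve(M,v)
    return p,[np.linalg.norm(np.cross(p-o,d/np.linalg.norm(d))) for o,d in(r1,r2)]
def proj(n,p):
    c=get_calibration(n);P=c["pose"];q=P[:3,:3].T@(np.array(p,float)-P[:3,3]);
    q=q[:2]/q[2];q=q*(1+c["k1"]*(q@q));return (c["intrinsics"]@np.r_[q,1])[:2]
E
python3 - <<'E'
from h import *
res={}
for n,(u,v) in {"scene":(337,186),"top":(187,234)}.items():
    im=cv2.imread(f"pics/{n}0.png")
    x0,y0=u-14,v-14
    w=im[y0:y0+28,x0:x0+28].max(2)
    m=(w<30).astype(np.uint8)
    k,l,s,c=cv2.connectedComponentsWithStats(m)
    i=1+np.argmax(s[1:,4]);print(n,s[i],c[i]+[x0,y0])
    res[n]=c[i]+[x0,y0]
    big=cv2.resize(im[v-80:v+40,u-80:u+60],None,fx=3,fy=3,interpolation=cv2.INTER_NEAREST)
    cv2.imwrite(f"pics/{n}crop.png",big)
    print(onz(n,res[n],156))
print(tri(ray("scene",res["scene"]),ray("top",res["top"])))
a=cv2.imread("pics/scenecrop.png");b=cv2.imread("pics/topcrop.png")
cv2.imwrite("pics/c2.png",cv2.resize(np.hstack([a,b]),(800,343)))
E
```

```text
scene [  7   8  14  14 140] [336.22142857 186.35714286]
[473.63572404 155.33677862 156.        ]
top [15  8  5  6  8] [190.625 230.25 ]
[478.72108896 147.42836718 156.        ]
(array([475.7590324 , 151.09502105, 154.15304981]), [np.float64(4.61943228784639), np.float64(4.619432287846464)])
```

View pics/c2.png

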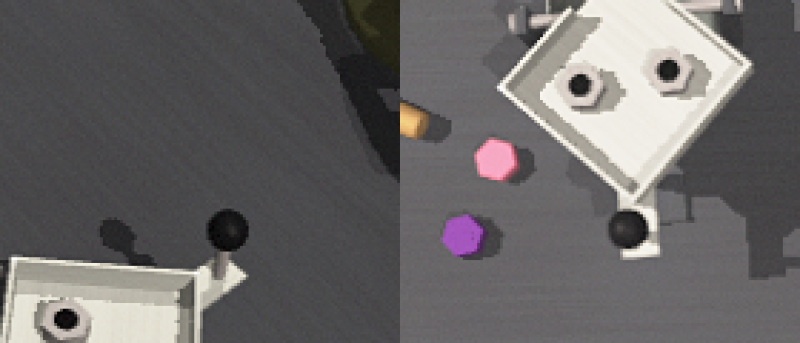

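The crops confirm the choice: a tray with two hex nuts and a black ball at the corner away from the box. In the top view the ball's centre is near (186.8, 234.2). I'll refine that and get the axis from the tray rim corners and box rim.

Run:
```python
from h import *
im=cv2.imread("pics/top0.png")
w=im[222:246,175:199].max(2);
for t in (40,45,50):
    m=(w<t).astype(np.uint8);k,l,s,c=cv2.connectedComponentsWithStats(m);i=l[12,12];print(t,s[i],c[i]+[175,222])
uv=np.array(c[i]+[175,222]);print(onz("top",uv,156),uv)
print(tri(ray("scene",(336.22,186.36)),ray("top",(186.8,234.2))))
# tray
hsv=cv2.cvtColor(im,cv2.COLOR_BGR2HSV)
m=((im.min(2)>120)).astype(np.uint8)*255
m[:, :130]=0;m[:,240:]=0;m[:135]=0;m[226:]=0
cs=max(cv2.findContours(m,0,2)[0],key=cv2.contourArea)
print(cv2.contourArea(cs));ap=cv2.approxPolyDP(cs,5,True)[:,0];print(ap.tolist())
for q in ap:print(onz("top",q,128).round(1))
big=cv2.resize(im[95:250,125:255],None,fx=3.8,fy=3.8,interpolation=cv2.INTER_CUBIC);cv2.imwrite("pics/big.png",big)
s=cv2.imread("pics/scene0.png");cv2.imwrite("pics/big2.png",cv2.resize(s[170:340,180:360],None,fx=3.4,fy=3.4,interpolation=cv2.INTER_CUBIC))
```

```text
40 [  0   0  24  24 527] [186.28083491 233.4573055 ]
45 [  0   0  24  24 498] [186.32329317 233.45582329]
50 [  0   0  24  24 473] [186.39112051 233.48414376]
[472.61139102 155.57354222 156.        ] [186.39112051 233.48414376]
(array([471.84283336, 154.64708254, 153.86147181]), [np.float64(0.6358196535839247), np.float64(0.6358196535838395)])
4450.5
[[157, 135], [158, 158], [152, 161], [159, 164], [140, 184], [183, 225], [196, 225], [194, 218], [229, 179], [209, 158], [219, 155], [214, 135], [186, 135], [163, 159]]
[682.7 224.9 128. ]
[632.4 221.1 128. ]
[626.2 233.5 128. ]
[619.4 218.6 128. ]
[577.9 256.9 128. ]
[492.2 167.  128. ]
[491.8 140.8 128. ]
[505.9 144.9 128. ]
[584.9  73.9 128. ]
[630.1 114.9 128. ]
[636.2  94.2 128. ]
[680.  104.7 128. ]
[681.2 163.5 128. ]
[630.  210.6 128. ]
```

View pics/big.png

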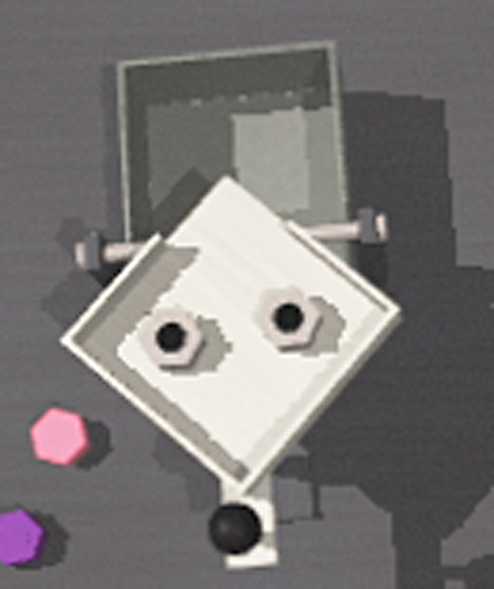

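View pics/big2.png

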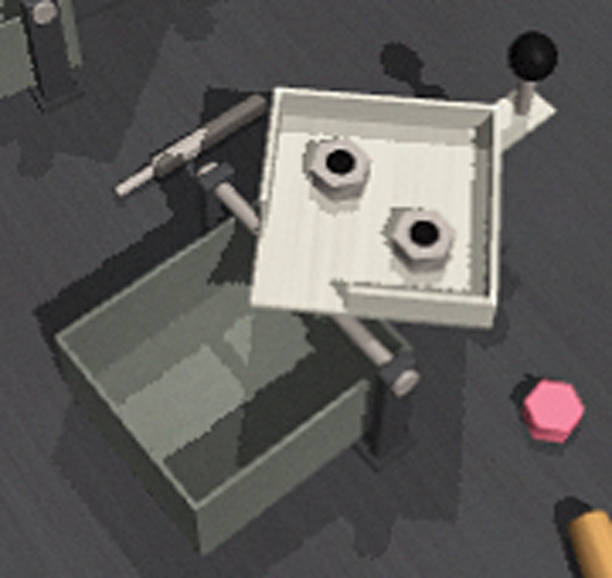

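Run:
```python
from h import *
f=lambda q:np.array(q)/3.8+[125,95]
g=lambda q:np.array(q)/3.4+[180,170]
for nm,a,b,z in(("boxfar",(120,64),(333,42),76),("tray",(62,342),(400,310),128),("axle",(85,252),(380,228),100)):
    A,B=onz("top",f(a),z),onz("top",f(b),z);d=A-B;x=np.array([d[1],-d[0]])/np.linalg.norm(d)
    print(nm,A.round(1),B.round(1),((A+B)/2).round(1),"len",np.linalg.norm(d).round(1),"xyaw",np.arctan2(x[1],x[0]).round(3))
K=np.array([472.5,154.8])
A,B=onz("scene",g((210,175)),100),onz("scene",g((402,370)),100);d=A-B;print("axle scene",A,B,(A+B)/2)
A,B=onz("scene",g((58,340)),76),onz("scene",g((200,508)),76);print("box far scene",A,B,(A+B)/2,np.linalg.norm(A-B),np.arctan2(A[0]-B[0],-(A[1]-B[1])))
for n in ("bar",):
    print("barknob",onz("top",(343,222),156),"nuts",onz("top",(171,184),120),onz("top",(202,179),120))
    # pliers
    print("pen",onz("top",(261,155),30),onz("top",(264,202),30))
```

```text
boxfar [756.7 240.5  76. ] [767.6 112.6  76. ] [762.1 176.5  76. ] len 128.4 xyaw 0.086
tray [575.7 254.1 128. ] [589.9  71.3 128. ] [582.8 162.7 128. ] len 183.4 xyaw 0.077
axle [633.6 250.6 100. ] [644.2  83.4 100. ] [638.9 167.  100. ] len 167.5 xyaw 0.063
axle scene [647.95792816  86.61350367 100.        ] [632.5645822  248.17011648 100.        ] [640.26125518 167.39181008 100.        ]
box far scene [769.76956323 116.89103318  76.        ] [757.72272524 243.27729352  76.        ] [763.74614423 180.08416335  76.        ] 126.95910014146466 0.09503051923305737
barknob [ 488.79213263 -148.52333089  156.        ] nuts [578.36816625 194.26000813 120.        ] [587.7264452 130.0770526 120.       ]
pen [663.24585436   3.6834072   30.        ] [ 5.52173759e+02 -4.85423435e-01  3.00000000e+01]
```

The knob is at about (472.5, 154.8, 156), and the two rays agree to 0.6 mm. The axle midpoint, knob to box and tray corners all give a tray x-axis yaw of about 0.078. Knob to axle measures 168 mm, as specified. Next, move above the knob with the jaws along the hinge.

Emit:
carry_out(series=[{"delta_pos": [35, -45, 20], "turn": [0, 0, 0.06], "hand": 1}, {"delta_pos": [70, -90, 20], "turn": [0, 0, 0.12], "hand": 1}, {"delta_pos": [105, -138, 20], "turn": [0, 0, 0.18], "hand": 1}, {"delta_pos": [140, -186, 20], "turn": [0, 0, 0.24], "hand": 1}, {"delta_pos": [173, -230, 20], "turn": [0, 0, 0.3], "hand": 1}, {"delta_pos": [206, -274, 20], "turn": [0, 0, 0.36], "hand": 1}, {"delta_pos": [237, -316, 20], "turn": [0, 0, 0.42], "hand": 1}, {"delta_pos": [265, -354.5, 20], "turn": [0, 0, 0.465], "hand": 1}])

```text
clock: 1.1
eef_pos: [473.2, 153.2, 225.3]
eef_rot: [-3.142, -0.0, -3.062]
wrist_force: [-0.1, 0.4, -0.6]
finger_gap: 94.4
```

Emit:
carry_out(series=[{"delta_pos": [0, 0, 0], "turn": [0, 0, 0], "hand": 0.6}, {"delta_pos": [0, 0, 0], "turn": [0, 0, 0], "hand": 0.6}, {"delta_pos": [0, 0, 0], "turn": [0, 0, 0], "hand": 0.6}])

```text
clock: 1.48
eef_pos: [472.0, 155.7, 225.5]
eef_rot: [3.142, -0.0, -3.062]
wrist_force: [-0.8, -0.3, 1.1]
finger_gap: 67.1
```

Run:
```python
from h import *
s=read_state();print(s);c=get_calibration("wrist");im=cv2.cvtColor(camera("wrist"),cv2.COLOR_RGB2BGR)
import pickle;pickle.dump(c,open("w1.pkl","wb"))
cv2.imwrite("pics/w1.png",im);print(proj("wrist",(472.5,154.8,156)))
```

```text
{'clock': 1.475, 'joints': array([ 2.44918421e-01,  1.65310601e-01,  1.63938787e+00,  9.34043436e-05,
        1.33690531e+00, -1.40513357e+00]), 'qd': array([ 0.00166103, -0.00051145, -0.0022281 ,  0.00120101, -0.00087937,
       -0.00378473]), 'effort': array([-5.42521365e-01, -4.51611114e+01, -3.54151690e+01, -1.27856486e-02,
        7.44376355e-02,  1.52818055e-02]), 'eef_pos': array([471.96560443, 155.71238725, 225.47635212]), 'eef_rot': array([ 3.14150487e+00, -2.59576284e-05, -3.06235864e+00]), 'wrist_force': array([-0.81283018, -0.29046349,  1.05231898]), 'moment': array([0.0181779 , 0.02974486, 0.01012712]), 'finger_gap': 67.12752136380509}
[251.04716548 202.02235323]
```

View pics/w1.png

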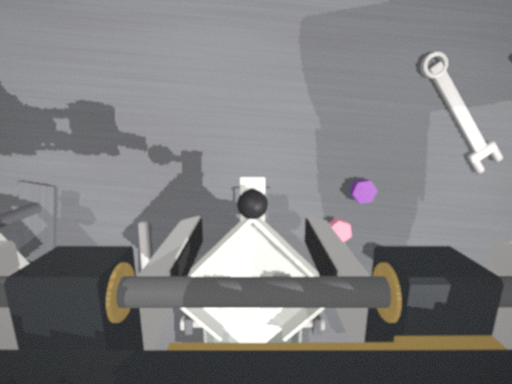

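The wrist view shows the knob at (252,204) against a predicted (251,202), so it agrees within about 1 mm and sits centred between the fingers. Descend 88 mm and close gently.

Emit:
carry_out(series=[{"delta_pos": [0.3, -0.5, -25], "turn": [0, 0, 0], "hand": 0.6}, {"delta_pos": [0.3, -0.5, -50], "turn": [0, 0, 0], "hand": 0.6}, {"delta_pos": [0.3, -0.5, -75], "turn": [0, 0, 0], "hand": 0.6}, {"delta_pos": [0.3, -0.5, -88], "turn": [0, 0, 0], "hand": 0.6}, {"delta_pos": [0.3, -0.5, -88], "turn": [0, 0, 0], "hand": 0.6}])

```text
clock: 2.15
eef_pos: [472.4, 154.7, 137.2]
eef_rot: [-3.141, -0.001, -3.063]
wrist_force: [0.3, 0.8, -0.7]
finger_gap: 56.7
```

Emit:
carry_out(series=[{"delta_pos": [0, 0, 0], "turn": [0, 0, 0], "hand": 0.4}, {"delta_pos": [0, 0, 0], "turn": [0, 0, 0], "hand": 0.3}, {"delta_pos": [0, 0, 0], "turn": [0, 0, 0], "hand": 0.15}, {"delta_pos": [0, 0, 0], "turn": [0, 0, 0], "hand": 0.15}, {"delta_pos": [0, 0, 0], "turn": [0, 0, 0], "hand": 0.15}, {"delta_pos": [0, 0, 0], "turn": [0, 0, 0], "hand": 0.15}], squeeze=25)

```text
clock: 2.9
eef_pos: [472.9, 154.6, 137.8]
eef_rot: [3.141, 0.001, -3.063]
wrist_force: [-1.2, 4.8, 5.9]
finger_gap: 26.6
```

```bash
cat > t.py <<'E'
import numpy as np
a=.078
def tcp(th):
    p=th/2
    return np.array([-168*np.cos(th)+56*np.sin(th)-19*np.sin(p),56*np.cos(th)+168*np.sin(th)-19*np.cos(p)])
def table(t0,ths):
    for t in ths:
        d=tcp(t)-tcp(t0);p=(t-t0)/2
        print(round(t,3),[*np.round([d[0]*np.cos(a),d[0]*np.sin(a),d[1]],1).tolist()],[*np.round([-p*np.sin(a),p*np.cos(a),0],3).tolist()])
E
python3 -c "
from t import *
table(0,[.03,.06,.1,.15,.2,.25,.3,.35]);print();table(.35,[.4,.45,.5,.55,.6,.65,.7,.75])"
```

```text
0.03 [1.5, 0.1, 5.0] [-0.001, 0.015, 0.0]
0.06 [3.1, 0.2, 10.0] [-0.002, 0.03, 0.0]
0.1 [5.5, 0.4, 16.5] [-0.004, 0.05, 0.0]
0.15 [8.8, 0.7, 24.5] [-0.006, 0.075, 0.0]
0.2 [12.5, 1.0, 32.4] [-0.008, 0.1, 0.0]
0.25 [16.7, 1.3, 40.0] [-0.01, 0.125, 0.0]
0.3 [21.1, 1.7, 47.4] [-0.012, 0.15, 0.0]
0.35 [26.0, 2.0, 54.5] [-0.014, 0.174, 0.0]

0.4 [5.2, 0.4, 6.9] [-0.002, 0.025, 0.0]
0.45 [10.7, 0.8, 13.5] [-0.004, 0.05, 0.0]
0.5 [16.6, 1.3, 19.8] [-0.006, 0.075, 0.0]
0.55 [22.7, 1.8, 25.8] [-0.008, 0.1, 0.0]
0.6 [29.2, 2.3, 31.4] [-0.01, 0.125, 0.0]
0.65 [35.9, 2.8, 36.7] [-0.012, 0.15, 0.0]
0.7 [42.9, 3.3, 41.7] [-0.014, 0.174, 0.0]
0.75 [50.1, 3.9, 46.3] [-0.016, 0.199, 0.0]
```

Emit:
carry_out(series=[{"delta_pos": [1.5, 0.1, 5], "turn": [-0.001, 0.015, 0], "hand": 0.15}, {"delta_pos": [3.1, 0.2, 10], "turn": [-0.002, 0.03, 0], "hand": 0.15}, {"delta_pos": [5.5, 0.4, 16.5], "turn": [-0.004, 0.05, 0], "hand": 0.15}, {"delta_pos": [8.8, 0.7, 24.5], "turn": [-0.006, 0.075, 0], "hand": 0.15}, {"delta_pos": [12.5, 1, 32.4], "turn": [-0.008, 0.1, 0], "hand": 0.15}, {"delta_pos": [16.7, 1.3, 40], "turn": [-0.01, 0.125, 0], "hand": 0.15}, {"delta_pos": [21.1, 1.7, 47.4], "turn": [-0.012, 0.15, 0], "hand": 0.15}, {"delta_pos": [26, 2, 54.5], "turn": [-0.014, 0.174, 0], "hand": 0.15}])

```text
clock: 3.9
eef_pos: [498.5, 156.6, 191.6]
eef_rot: [3.142, -0.177, -3.063]
wrist_force: [-0.5, 5.6, -3.6]
finger_gap: 26.9
```

Run:
```python
from h import *
s=read_state();print(s["eef_pos"],s["wrist_force"],s["finger_gap"])
cv2.imwrite("pics/s1.png",cv2.cvtColor(camera("scene"),cv2.COLOR_RGB2BGR))
```

```text
[498.4606104  156.61289244 191.56615017] [-0.52620054  5.57791968 -3.63997098] 26.905911803395657
```

View pics/s1.png

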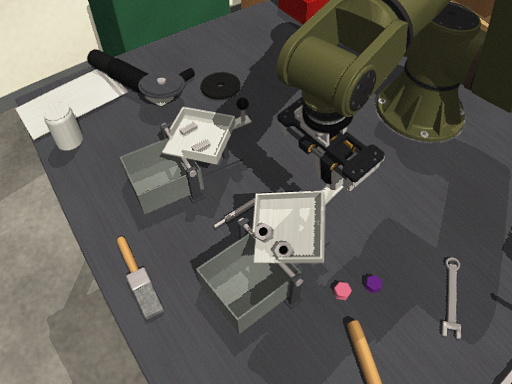

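The tray is tilting in the gripper with low forces. The nuts at (263,231) and (283,249) have started to slide towards the notch. Continue to 0.75 rad and wait.

Emit:
carry_out(series=[{"delta_pos": [5.2, 0.4, 6.9], "turn": [-0.002, 0.025, 0], "hand": 0.15}, {"delta_pos": [10.7, 0.8, 13.5], "turn": [-0.004, 0.05, 0], "hand": 0.15}, {"delta_pos": [16.6, 1.3, 19.8], "turn": [-0.006, 0.075, 0], "hand": 0.15}, {"delta_pos": [22.7, 1.8, 25.8], "turn": [-0.008, 0.1, 0], "hand": 0.15}, {"delta_pos": [29.2, 2.3, 31.4], "turn": [-0.01, 0.125, 0], "hand": 0.15}, {"delta_pos": [35.9, 2.8, 36.7], "turn": [-0.012, 0.15, 0], "hand": 0.15}, {"delta_pos": [42.9, 3.3, 41.7], "turn": [-0.014, 0.174, 0], "hand": 0.15}, {"delta_pos": [50.1, 3.9, 46.3], "turn": [-0.016, 0.199, 0], "hand": 0.15}])

```text
clock: 4.95
eef_pos: [548.7, 160.6, 237.9]
eef_rot: [-3.141, -0.377, -3.063]
wrist_force: [-0.4, 5.5, -1.0]
finger_gap: 26.8
```

Emit:
carry_out(series=[{"delta_pos": [0, 0, 0], "turn": [0, 0, 0], "hand": 0.15}, {"delta_pos": [0, 0, 0], "turn": [0, 0, 0], "hand": 0.15}, {"delta_pos": [0, 0, 0], "turn": [0, 0, 0], "hand": 0.15}, {"delta_pos": [0, 0, 0], "turn": [0, 0, 0], "hand": 0.15}, {"delta_pos": [0, 0, 0], "turn": [0, 0, 0], "hand": 0.15}, {"delta_pos": [0, 0, 0], "turn": [0, 0, 0], "hand": 0.15}, {"delta_pos": [0, 0, 0], "turn": [0, 0, 0], "hand": 0.15}, {"delta_pos": [0, 0, 0], "turn": [0, 0, 0], "hand": 0.15}])

```text
clock: 5.95
eef_pos: [548.5, 160.5, 237.7]
eef_rot: [-3.141, -0.376, -3.063]
wrist_force: [-2.7, 3.7, -0.0]
finger_gap: 26.7
```

Run:
```python
from h import *
s=read_state();print(s["eef_pos"],s["eef_rot"],s["wrist_force"],s["finger_gap"])
a=camera("scene")[150:360,160:400];b=camera("top")[80:290,100:300]
cv2.imwrite("pics/s2.png",cv2.cvtColor(cv2.resize(np.hstack([a,b]),None,fx=1.8,fy=1.8),cv2.COLOR_RGB2BGR))
```

```text
[548.50305792 160.52647077 237.71506191] [-3.14115047 -0.37600935 -3.06304699] [-2.67543974  3.72066947 -0.02348757] 26.668182211542803
```

View pics/s2.png

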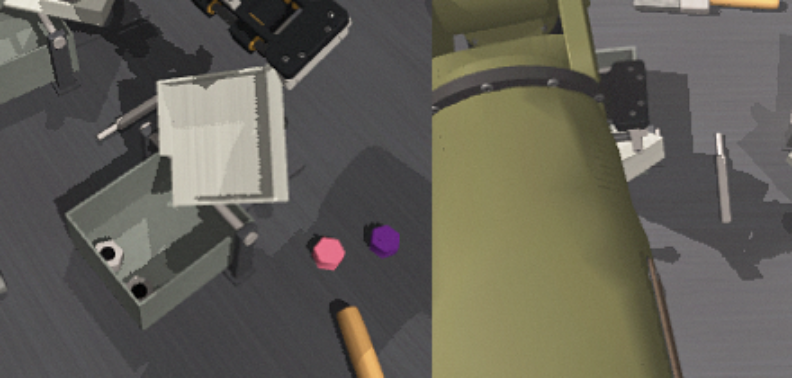

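Both nuts lie in the catch box, at crop (108,252) and (140,288), and the tray is empty. Now lower it along the same arc, more slowly near the end.

```bash
python3 -c "
from t import *
table(.75,[.7,.65,.6,.55,.5,.45,.4,.35]);print();table(.35,[.3,.25,.2,.16,.12,.09,.06,.04]);print();table(.04,[.03,.02,.01,0,0])"
```

```text
0.7 [-7.2, -0.6, -4.6] [0.002, -0.025, 0.0]
0.65 [-14.2, -1.1, -9.6] [0.004, -0.05, 0.0]
0.6 [-20.9, -1.6, -14.9] [0.006, -0.075, 0.0]
0.55 [-27.3, -2.1, -20.5] [0.008, -0.1, 0.0]
0.5 [-33.5, -2.6, -26.5] [0.01, -0.125, 0.0]
0.45 [-39.3, -3.1, -32.8] [0.012, -0.15, 0.0]
0.4 [-44.9, -3.5, -39.4] [0.014, -0.174, 0.0]
0.35 [-50.1, -3.9, -46.3] [0.016, -0.199, 0.0]

0.3 [-4.9, -0.4, -7.1] [0.002, -0.025, 0.0]
0.25 [-9.3, -0.7, -14.5] [0.004, -0.05, 0.0]
0.2 [-13.5, -1.1, -22.1] [0.006, -0.075, 0.0]
0.16 [-16.5, -1.3, -28.4] [0.007, -0.095, 0.0]
0.12 [-19.2, -1.5, -34.8] [0.009, -0.115, 0.0]
0.09 [-21.2, -1.7, -39.6] [0.01, -0.13, 0.0]
0.06 [-22.9, -1.8, -44.5] [0.011, -0.145, 0.0]
0.04 [-24.0, -1.9, -47.8] [0.012, -0.155, 0.0]

0.03 [-0.5, -0.0, -1.7] [0.0, -0.005, 0.0]
0.02 [-1.0, -0.1, -3.3] [0.001, -0.01, 0.0]
0.01 [-1.5, -0.1, -5.0] [0.001, -0.015, 0.0]
0 [-2.0, -0.2, -6.7] [0.002, -0.02, 0.0]
0 [-2.0, -0.2, -6.7] [0.002, -0.02, 0.0]
```

Emit:
carry_out(series=[{"delta_pos": [-7.2, -0.6, -4.6], "turn": [0.002, -0.025, 0], "hand": 0.15}, {"delta_pos": [-14.2, -1.1, -9.6], "turn": [0.004, -0.05, 0], "hand": 0.15}, {"delta_pos": [-20.9, -1.6, -14.9], "turn": [0.006, -0.075, 0], "hand": 0.15}, {"delta_pos": [-27.3, -2.1, -20.5], "turn": [0.008, -0.1, 0], "hand": 0.15}, {"delta_pos": [-33.5, -2.6, -26.5], "turn": [0.01, -0.125, 0], "hand": 0.15}, {"delta_pos": [-39.3, -3.1, -32.8], "turn": [0.012, -0.15, 0], "hand": 0.15}, {"delta_pos": [-44.9, -3.5, -39.4], "turn": [0.014, -0.174, 0], "hand": 0.15}, {"delta_pos": [-50.1, -3.9, -46.3], "turn": [0.016, -0.199, 0], "hand": 0.15}])

```text
clock: 7.05
eef_pos: [498.5, 156.7, 191.2]
eef_rot: [3.141, -0.174, -3.063]
wrist_force: [2.3, 6.5, -3.5]
finger_gap: 26.9
```

Emit:
carry_out(series=[{"delta_pos": [-4.9, -0.4, -7.1], "turn": [0.002, -0.025, 0], "hand": 0.15}, {"delta_pos": [-9.3, -0.7, -14.5], "turn": [0.004, -0.05, 0], "hand": 0.15}, {"delta_pos": [-13.5, -1.1, -22.1], "turn": [0.006, -0.075, 0], "hand": 0.15}, {"delta_pos": [-16.5, -1.3, -28.4], "turn": [0.007, -0.095, 0], "hand": 0.15}, {"delta_pos": [-19.2, -1.5, -34.8], "turn": [0.009, -0.115, 0], "hand": 0.15}, {"delta_pos": [-21.2, -1.7, -39.6], "turn": [0.01, -0.13, 0], "hand": 0.15}, {"delta_pos": [-22.9, -1.8, -44.5], "turn": [0.011, -0.145, 0], "hand": 0.15}, {"delta_pos": [-24, -1.9, -47.8], "turn": [0.012, -0.155, 0], "hand": 0.15}])

```text
clock: 8.05
eef_pos: [474.5, 154.8, 143.6]
eef_rot: [-3.142, -0.019, -3.063]
wrist_force: [-0.2, 6.6, -0.8]
finger_gap: 27.2
```

Emit:
carry_out(series=[{"delta_pos": [-0.5, 0, -1.7], "turn": [0, -0.005, 0], "hand": 0.15}, {"delta_pos": [-1, -0.1, -3.3], "turn": [0.001, -0.01, 0], "hand": 0.15}, {"delta_pos": [-1.5, -0.1, -5], "turn": [0.001, -0.015, 0], "hand": 0.15}, {"delta_pos": [-2, -0.2, -6.7], "turn": [0.002, -0.02, 0], "hand": 0.15}, {"delta_pos": [-2, -0.2, -6.7], "turn": [0.002, -0.02, 0], "hand": 0.15}, {"delta_pos": [-2, -0.2, -6.7], "turn": [0.002, -0.02, 0], "hand": 0.15}])

```text
clock: 8.8
eef_pos: [473.0, 154.7, 138.1]
eef_rot: [3.141, 0.002, -3.063]
wrist_force: [-2.1, 5.1, 7.9]
finger_gap: 26.6
```

The wrist reads +8 N upward at the starting height, so the tray is back on its rest. Open, then rise.

Emit:
carry_out(series=[{"delta_pos": [0, 0, 0], "turn": [0, 0, 0], "hand": 0.32}, {"delta_pos": [0, 0, 0], "turn": [0, 0, 0], "hand": 0.4}, {"delta_pos": [0, 0, 0], "turn": [0, 0, 0], "hand": 0.6}, {"delta_pos": [0, 0, 0], "turn": [0, 0, 0], "hand": 0.6}, {"delta_pos": [0, 0, 0], "turn": [0, 0, 0], "hand": 0.6}])

```text
clock: 9.43
eef_pos: [472.7, 154.2, 137.4]
eef_rot: [-3.141, 0.001, -3.063]
wrist_force: [0.2, -0.7, 0.2]
finger_gap: 56.6
```

Emit:
carry_out(series=[{"delta_pos": [0, 0, 15], "turn": [0, 0, 0], "hand": 0.6}, {"delta_pos": [0, 0, 40], "turn": [0, 0, 0], "hand": 0.6}, {"delta_pos": [0, 0, 70], "turn": [0, 0, 0], "hand": 0.6}, {"delta_pos": [0, 0, 100], "turn": [0, 0, 0], "hand": 0.6}, {"delta_pos": [-40, 40, 110], "turn": [0, 0, 0], "hand": 0.6}, {"delta_pos": [-80, 80, 110], "turn": [0, 0, 0], "hand": 0.6}, {"delta_pos": [-110, 120, 110], "turn": [0, 0, 0], "hand": 0.6}, {"delta_pos": [-120, 150, 110], "turn": [0, 0, 0], "hand": 0.6}])

```text
clock: 10.42
eef_pos: [351.3, 305.7, 249.0]
eef_rot: [3.141, 0.003, -3.062]
wrist_force: [0.1, -0.3, 0.3]
finger_gap: 55.8
```

Run:
```python
from h import *
s=read_state();print(s["clock"],s["eef_pos"],s["wrist_force"],s["finger_gap"])
A=camera("scene");B=camera("top");a=A[80:350,130:400];b=B[60:290,100:400]
a=cv2.resize(a,(400,400));b=cv2.resize(b,(400,307));b=np.vstack([b,np.zeros((93,400,3),np.uint8)])
cv2.imwrite("pics/s3.png",cv2.cvtColor(np.hstack([a,b]),cv2.COLOR_RGB2BGR))
im=A[172:200,323:351];m=(im.max(2)<30).astype(np.uint8);k,l,st,c=cv2.connectedComponentsWithStats(m);i=1+np.argmax(st[1:,4]);print(st[i],c[i]+[323,172])
```

```text
10.425 [351.3451203  305.65527721 248.98772931] [ 0.07183633 -0.26495642  0.30664142] 55.82537377635149
[  7   7  14  15 139] [336.16546763 186.24460432]
```

View pics/s3.png

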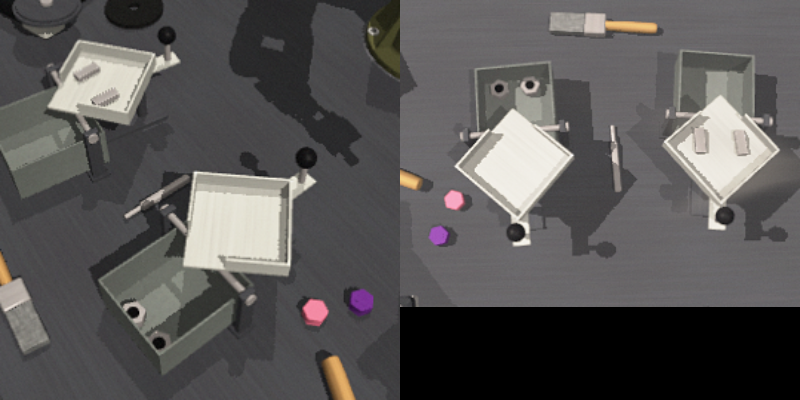

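In both views the nuts are in the box (scene crop (133,312) and (160,342)) and the tray is empty. The knob is back at scene pixel (336.2,186.2), having started at (336.2,186.4). The bar tray is unchanged.

```bash
python3 -c "
from cell import *
print(sign_off())"
```

```text
the job is handed in; nothing more can be done
None
```

The job is done and handed in. I took the nuts' tray by its knob and tipped it to about 0.75 rad, holding it there for 1 s. Both hex nuts slid out into the catch box. I then lowered the tray along the same arc in the grip, let go and moved the arm clear, finishing at about 10.5 s of the 38 s allowed.

The last checks all agreed:
- **Nuts:** both lie in the catch box in the scene and top views, and the tray is empty.
- **Tray:** it is back on its rest, with the knob within 0.2 px of where it started.
- **Everything else:** the bar tray and its offcuts, and the pink and purple look-alikes, were not touched and look unmoved.
- **Forces:** readings at the end of each move stayed below about 10 N. They were near zero once the gripper opened.

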